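Load the analyser's rack with the day's sample tubes

ROBOT

A 6-joint arm with a two-finger parallel gripper is mounted at the origin on the work surface. World frame = base frame: x ahead of the robot, y to its left, z up, the work surface at z = 0. Lengths are in m, angles in degrees, forces in N, time in s.
With the tool pointing down it reaches from about 0.25 to 0.85 m from the base axis. Payload 12.5 kg.
Tool frame: the origin (TCP) lies at the very end of the fingers, on their centre line; the grasp point (between the pads) lies 19 mm behind it; z points along the fingers, y is the line along which they close (so a half turn about z gives the same grasp; the last joint's range is limited). The gripper opens to 93 mm and grips with 3 to 60 N. Pads are 15 mm wide; open, the fingers measure 128 mm over their backs; the gripper's body (75 mm by 188 mm) begins 65 mm behind the grasp point.
Start: joints at [66.142, 20.094, 94.641, -0, 65.266, -4.847], TCP at [0.179, 0.52, 0.219] pointing down, gripper open.
Joint ranges: [-157.81, 157.81], [-45, 120.19], [0.68, 151.7], [-89.99, 269.99], [4.06, 180], [-164.3, 164.3]. Speed limits (degrees/s): [127.2, 127.2, 159.86, 180, 180, 180].

INTERFACE

Orientations are given as a 3x3 rotation matrix whose columns are the frame's x, y, z axes.
In Python, from plant import state, get_image, job_done gives the robot as it stands.
- The arm moves only by the tool carry_out, never from a script. Its argument "plan" is a list that holds one entry, the list of rows, each a list of 5 numbers: the closure, from 0 (fully open) to 1 (shut), then the shift along the tool's x, y, z in cm, then the turn about the tool's z in rad. In form: [[[claw, dx, dy, dz, twist], ...]]. A call has 1 to 5 rows; each row is the pose to reach, as a shift and turn from the pose commanded when the call began, along the tool's axes at that moment; what a row does not reach only later rows make up. A row lasts 1/12 s, in which the tool goes at most 41.7 mm and 7.16 degrees, less where a joint would pass 70% of its speed; a pose out of reach is approached as far as the arm can. A call with a gripper value outside its range is refused whole. The fingers move at their own pace and stop on an object; "force" is the grip in N (left out, the last holds). Time passes only in rows, so rows that repeat a pose let the fingers close. It gives the time, the measured TCP pose, the force, the opening and the grip force at its end, in the units of the state.
- state(): the state, without advancing time (a new reading comes with each control period).
- get_image(name): name is "side" or "top" or "wrist"; returns a dict with "frame" (400x640x3 uint8, red, green, blue), "vertical_fov" (degrees; the focal length in pixels is half the picture's height over the tangent of half this angle, whatever the lens; pixels are square), "cx", "cy" (the principal point, pixels), "k1" (the pictures are not rectified: a ray, as slopes to the right and down, at radius r is drawn at 1 + k1 r^2 times it, then the intrinsics apply), "rvec" (rotation vector, rad) and "tvec" (3), from world to camera coordinates, as OpenCV has them; the wrist camera has in their place "tool_from_camera" (4x4, takes a point from camera to tool coordinates, whose origin is the TCP and whose axes are the flange's). Camera axes: x right, y down, z forward; pixel columns grow to the right and rows downward; lengths in m; the calibration is good to about 2 mm. A picture is of the moment at which its call begins: read the wrist's pose just before it. There is no depth.
- job_done(): hands the job in; it is judged then, once.
The state is a dict: "t": time; "qpos": joint angles; "qvel": joint speeds; "joint_efforts": joint torques, N m; "ee_pos": TCP position; "ee_rot": TCP orientation; "contact_force": force on the tool from outside, world axes, zero at the start; "moment": the same for the moment, N m; "grip_width": finger opening in m; "grip_force": force on a finger pad.
Only numpy, scipy, OpenCV 4.12 (cv2) and the standard library are available. Lean on these libraries where they do the work, as an engineer would, in place of code of your own. Each camera call takes 0.05 s, during which the arm holds its last target. There are 200 camera calls.

TASK

Move the purple, red, green and light-blue capped sample tubes from the white reception rack to the analyser's loading rack: lay each fully down in the lane of its cap's colour, with the cap at the lane's end tab. Set the tubes down gently, without dropping them, and leave the grey-capped tube in the reception rack and the yellow-capped one in its lane where they lie.

Things in the scene. Friction and masses are not known exactly. Their poses are not given: they have to be found in the camera images.
- tube_purple_mid (a point): sample tube with a purple cap, lying level in a lane of the white reception rack. To be moved. Glass 16 mm in diameter, 106 mm long overall, cap 20 mm in diameter, 15 to 31 g. Site: on its axis, mid-grip, 40 mm above the table in either rack; x along the tube away from the cap (cap end at -57 mm, cap edge -41, round end +49); y, z turn with the tube.
- tube_red_mid (a point): sample tube with a red cap, lying level in a lane of the white reception rack. To be moved. Glass 16 mm in diameter, 106 mm long overall, cap 20 mm in diameter, 15 to 31 g. Site: on its axis, mid-grip, 40 mm above the table in either rack; x along the tube away from the cap (cap end at -57 mm, cap edge -41, round end +49); y, z turn with the tube.
- tube_green_mid (a point): sample tube with a green cap, lying level in a lane of the white reception rack. To be moved. Glass 16 mm in diameter, 106 mm long overall, cap 20 mm in diameter, 15 to 31 g. Site: on its axis, mid-grip, 40 mm above the table in either rack; x along the tube away from the cap (cap end at -57 mm, cap edge -41, round end +49); y, z turn with the tube.
- tube_blue_mid (a point): sample tube with a light-blue cap, lying level in a lane of the white reception rack. To be moved. Glass 16 mm in diameter, 106 mm long overall, cap 20 mm in diameter, 15 to 31 g. Site: on its axis, mid-grip, 40 mm above the table in either rack; x along the tube away from the cap (cap end at -57 mm, cap edge -41, round end +49); y, z turn with the tube.
- tube_grey_mid (a point): sample tube with a grey cap, lying level in a lane of the white reception rack. Stays there. Rack: 5 lanes 50 mm apart, any order. Glass 16 mm in diameter, 106 mm long overall, cap 20 mm in diameter, 15 to 31 g. Site: on its axis, mid-grip, 40 mm above the table in either rack; x along the tube away from the cap (cap end at -57 mm, cap edge -41, round end +49); y, z turn with the tube.
- tube_yellow_mid (a point): sample tube with a yellow cap, lying level in the yellow lane of the loading rack. Stays there. Glass 16 mm in diameter, 106 mm long overall, cap 20 mm in diameter, 15 to 31 g. Site: on its axis, mid-grip, 40 mm above the table in either rack; x along the tube away from the cap (cap end at -57 mm, cap edge -41, round end +49); y, z turn with the tube.
- lane_purple_seat (a point): fixed purple lane insert (grey bars) of the loading rack (5 lanes, 50 mm apart, any order). Site: where tube_purple_mid belongs, 40 mm above the table; x along the lane away from its end tab (36 mm high, inner face at -69 mm), z up. As in the other rack, the tube rests in 45-degree V notches (28 mm wide) of two 5 mm bars at x = -29 and 29 mm, 43 mm high; between them free down to 11 mm.
- lane_red_seat (a point): fixed red lane insert (grey bars) of the loading rack (5 lanes, 50 mm apart, any order). Site: where tube_red_mid belongs, 40 mm above the table; x along the lane away from its end tab (36 mm high, inner face at -69 mm), z up. As in the other rack, the tube rests in 45-degree V notches (28 mm wide) of two 5 mm bars at x = -29 and 29 mm, 43 mm high; between them free down to 11 mm.
- lane_green_seat (a point): fixed green lane insert (grey bars) of the loading rack (5 lanes, 50 mm apart, any order). Site: where tube_green_mid belongs, 40 mm above the table; x along the lane away from its end tab (36 mm high, inner face at -69 mm), z up. As in the other rack, the tube rests in 45-degree V notches (28 mm wide) of two 5 mm bars at x = -29 and 29 mm, 43 mm high; between them free down to 11 mm.
- lane_blue_seat (a point): fixed light-blue lane insert (grey bars) of the loading rack (5 lanes, 50 mm apart, any order). Site: where tube_blue_mid belongs, 40 mm above the table; x along the lane away from its end tab (36 mm high, inner face at -69 mm), z up. As in the other rack, the tube rests in 45-degree V notches (28 mm wide) of two 5 mm bars at x = -29 and 29 mm, 43 mm high; between them free down to 11 mm.
Not all that is in view belongs to the job. What is shaped like the part that bears tube_green_mid but pink is not meant. Leave any pink look-alike of the part that bears tube_purple_mid alone.

How it is judged (in metres and radians):
At the end, for the whole second after the job is handed in: Each of the four tubes lies at rest, released, in the lane of its own colour: its middle within 12 mm along the lane, 8 mm across it and 6 mm in height of the lane's site, parallel to the lane within 0.15 rad, the cap at the end tab; the grey and yellow tubes lie within 12 mm of where they started (x of tube_purple_mid in the frame of lane_purple_seat between -0.012 and 0.012 m and y of tube_purple_mid in the frame of lane_purple_seat between -0.008 and 0.008 m and z of tube_purple_mid in the frame of lane_purple_seat between -0.006 and 0.006 m and angle between the x axis of tube_purple_mid and the x axis of lane_purple_seat, either way round below 0.15 rad and x of tube_purple_cap in the frame of lane_purple_seat below -0.03 m and linear speed of each of tube_purple, tube_red, tube_green, tube_blue below 0.02 m/s and angular speed of each of tube_purple, tube_red, tube_green, tube_blue below 0.3 rad/s and x of tube_red_mid in the frame of lane_red_seat between -0.012 and 0.012 m and y of tube_red_mid in the frame of lane_red_seat between -0.008 and 0.008 m and z of tube_red_mid in the frame of lane_red_seat between -0.006 and 0.006 m and angle between the x axis of tube_red_mid and the x axis of lane_red_seat, either way round below 0.15 rad and x of tube_red_cap in the frame of lane_red_seat below -0.03 m and x of tube_green_mid in the frame of lane_green_seat between -0.012 and 0.012 m and y of tube_green_mid in the frame of lane_green_seat between -0.008 and 0.008 m and z of tube_green_mid in the frame of lane_green_seat between -0.006 and 0.006 m and angle between the x axis of tube_green_mid and the x axis of lane_green_seat, either way round below 0.15 rad and x of tube_green_cap in the frame of lane_green_seat below -0.03 m and x of tube_blue_mid in the frame of lane_blue_seat between -0.012 and 0.012 m and y of tube_blue_mid in the frame of lane_blue_seat between -0.008 and 0.008 m and z of tube_blue_mid in the frame of lane_blue_seat between -0.006 and 0.006 m and angle between the x axis of tube_blue_mid and the x axis of lane_blue_seat, either way round below 0.15 rad and x of tube_blue_cap in the frame of lane_blue_seat below -0.03 m and distance of each of tube_grey_mid, tube_yellow_mid from where it was at the start of the episode below 0.012 m); the robot touches nothing.
It fails at once if one of the four tubes is dropped (moves faster than 0.8 m/s, a fall of over 30 mm, while the fingers do not hold it) ((linear speed of tube_purple above 0.8 m/s and contact force between tube_purple and the fingers below 0.01 N) or (linear speed of tube_red above 0.8 m/s and contact force between tube_red and the fingers below 0.01 N) or (linear speed of tube_green above 0.8 m/s and contact force between tube_green and the fingers below 0.01 N) or (linear speed of tube_blue above 0.8 m/s and contact force between tube_blue and the fingers below 0.01 N)).
It also fails if it takes over 102 s, if anything falls off the work surface, if the arm or the gripper's body presses on something with over 40 N, if the wrist force passes 120 N, or if a joint passes its speed limit or range.

## Working session

There is one attempt and no reset: what is moved stays moved. The work goes in short steps, Python scripts to look and compute and a tool call to move; the robot and the scene stay as the last step left them, time stands still between calls to the robot, and variables do not carry over. Pictures are saved under pics/ and viewed, at most 14 in all, crops included, and the job is handed in when it is done.

Besides the shell and the picture viewer there is one more tool, called after "Emit:" as name([rows], argument=value, ...), one row to a line, values as JSON. carry_out: Moves the arm, as the interface text tells. Its arguments: {"type":"object","properties":{"plan":{"type":"array"},"force":{"type":"number"}},"required":["plan"]}

```bash
ls; mkdir -p pics; python3 - <<'E'
from plant import *
import cv2,numpy as np
s=state();print(s['t'],s['ee_pos'],np.round(s['ee_rot'],3),s['grip_width'])
for n in('top','side'):
    g=get_image(n);f=g.pop('frame');cv2.imwrite(f'pics/{n}0.png',f[...,::-1]);print(n,g)
E
```

```text
pics
0.0 [0.17901078 0.51969972 0.21809541] [[-0.945  0.326 -0.   ]
 [ 0.326  0.945 -0.001]
 [ 0.    -0.001 -1.   ]] 0.09313943527554955
top {'vertical_fov': 54.05220712992614, 'cx': 314.7912733951906, 'cy': 208.84736549470193, 'k1': 0.0007305683195025133, 'rvec': array([ 2.16416669, -2.2010633 ,  0.08856623]), 'tvec': array([0.01839612, 0.5025572 , 0.76895018])}
side {'vertical_fov': 56.27266347717084, 'cx': 321.0541823839016, 'cy': 199.96446852033276, 'k1': -0.014962430475863375, 'rvec': array([ 0.05878261, -2.71645036,  1.49796608]), 'tvec': array([0.51731559, 0.05490406, 0.71800994])}
```

View pics/top0.png

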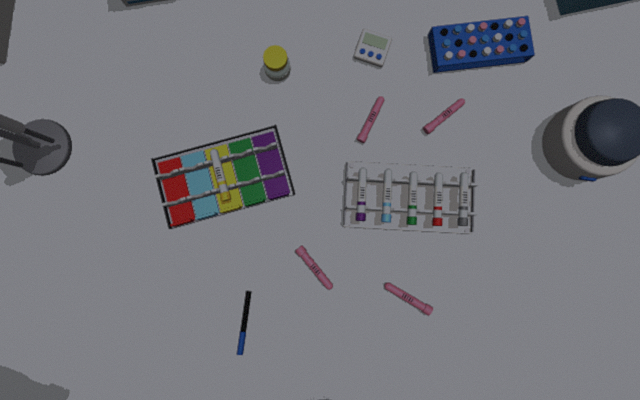

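View pics/side0.png

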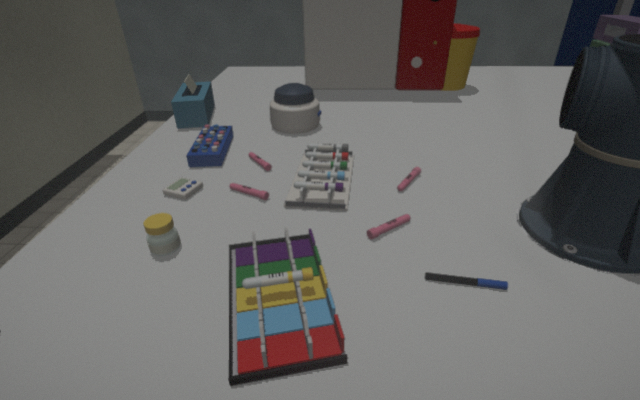

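Top view: loading rack at px (155-295, 125-228), lanes red, blue, yellow, green, purple from the left. Reception rack at (345-475, 163-235), caps purple (361,213), blue (387,215), green (412,218), red (438,218), grey (463,218). The pink tubes on the table at (371,119), (445,116), (314,268) and (408,298) are look-alikes lying off the rack, so I leave them. I'll confirm in one enlarged crop.

```bash
python3 - <<'E'
import cv2
f=cv2.imread('pics/top0.png')[115:245,145:485]
cv2.imwrite('pics/crop0.png',cv2.resize(cv2.convertScaleAbs(f,alpha=1.4),(800,306),interpolation=cv2.INTER_CUBIC))
E
```

```text
(no output)
```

View pics/crop0.png

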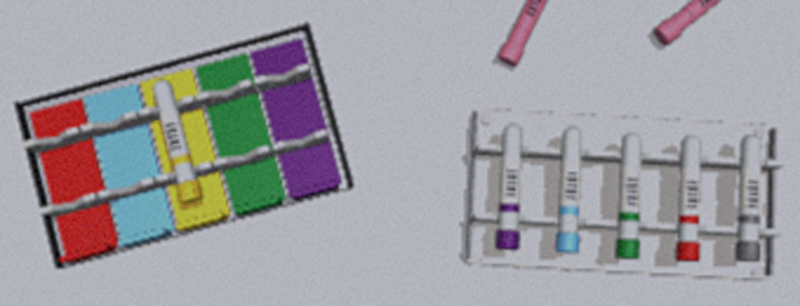

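```bash
cat > h.py <<'E'
import cv2,numpy as np
from plant import *
def calib(g):
    h,w=g['frame'].shape[:2];f=h/2/np.tan(np.radians(g['vertical_fov']/2))
    return np.array([[f,0,g['cx']],[0,f,g['cy']],[0,0,1]]),np.array([g['k1'],0,0,0,0.])
def pose(g,s=None):  # camera->world R, origin
    if 'rvec' in g:
        R=cv2.Rodrigues(g['rvec'])[0];return R.T,-R.T@g['tvec']
    T=np.array(g['tool_from_camera']);E=np.array(s['ee_rot']);return E@T[:3,:3],np.array(s['ee_pos'])+E@T[:3,3]
def cast(px,z,g,s=None):
    K,d=calib(g);R,o=pose(g,s)
    u=cv2.undistortPoints(np.float64(px).reshape(-1,1,2),K,d).reshape(-1,2)
    r=np.c_[u,np.ones(len(u))]@R.T
    return o+r*((z-o[2])/r[:,2])[:,None]
HUE=dict(red=(172,6),blue=(92,108),yellow=(20,34),green=(50,80),purple=(130,155))
def mask(f,c,smin=90):
    h=cv2.cvtColor(f,cv2.COLOR_RGB2HSV);a,b=HUE[c];H=h[...,0]
    m=((H>=a)&(H<=b)) if a<b else ((H>=a)|(H<=b))
    return (m&(h[...,1]>smin)&(h[...,2]>35)).astype(np.uint8)
def blobs(m,amin):
    n,l,st,ce=cv2.connectedComponentsWithStats(m)
    return [(l==i,st[i],ce[i]) for i in range(1,n) if st[i,4]>=amin]
E
python3 - <<'E'
from h import *
g=get_image('top');f=g['frame'];print('cam',pose(g)[1])
for c in HUE:
    for m,st,ce in blobs(mask(f,c),15):
        if not(150<ce[0]<480 and 120<ce[1]<240):continue
        z=.011 if ce[0]<300 else .043
        print(c,st,ce.round(1),cast([ce],z,g)[0].round(4))
print(get_image('wrist')['tool_from_camera'])
for n,p in dict(barL=[[163,175],[277,146]],barR=[[165,202],[290,173]]).items():print(n,cast(p,.043,g))
E
```

```text
cam [0.44104099 0.01254795 0.80592304]
red [158 157  24  17 271] [169.3 165.1] [0.5984 0.3066 0.011 ]
red [162 174  27  28 542] [175.1 187.5] [0.5521 0.2942 0.011 ]
red [169 201  26  26 490] [181.6 213.5] [0.4986 0.2804 0.011 ]
red [434 207   8   3  24] [437.5 208. ] [ 0.4986 -0.2297  0.043 ]
red [433 218   9   8  72] [437.  221.5] [ 0.4722 -0.2276  0.043 ]
blue [182 151  24  16 247] [193.  158.5] [0.6113 0.2582 0.011 ]
blue [186 167  27  28 512] [198.9 180.8] [0.5649 0.2457 0.011 ]
blue [193 194  26  26 464] [205.6 206.8] [0.5113 0.2318 0.011 ]
blue [382 214   9   8  69] [385.9 217.7] [ 0.4814 -0.1283  0.043 ]
yellow [205 144  24  16 177] [217.7 151.2] [0.6257 0.2074 0.011 ]
yellow [209 161  28  27 353] [224.  174.5] [0.5771 0.1944 0.011 ]
yellow [216 188  27  25 468] [229.3 200.3] [0.5238 0.1836 0.011 ]
green [229 138  24  16 243] [240.1 145.8] [0.6363 0.1615 0.011 ]
green [233 155  27  26 503] [246.1 168. ] [0.5898 0.1492 0.011 ]
green [240 182  26  24 441] [252.8 193.5] [0.5371 0.1357 0.011 ]
green [408 206   8   3  16] [411.9 206.6] [ 0.5021 -0.1799  0.043 ]
green [407 217  10   8  67] [411.4 220.3] [ 0.4755 -0.1778  0.043 ]
purple [252 132  24  15 240] [263.4 139.3] [0.649  0.1134 0.011 ]
purple [257 148  26  27 498] [269.6 161.5] [0.6025 0.1011 0.011 ]
purple [264 175  26  24 433] [276.4 186.9] [0.5497 0.0874 0.011 ]
purple [358 202   7   3  21] [361. 203.] [ 0.5109 -0.0805  0.043 ]
purple [356 213   9   8  65] [360.3 216.6] [ 0.4844 -0.0784  0.043 ]
[[ 2.38354296e-04 -9.57477119e-01 -2.88509115e-01  8.11635717e-02]
 [ 9.99999949e-01  2.89154960e-04 -1.33461899e-04  9.81800737e-04]
 [ 2.11210556e-04 -2.88509068e-01  9.57477140e-01 -1.65601040e-01]
 [ 0.00000000e+00  0.00000000e+00  0.00000000e+00  1.00000000e+00]]
barL [[0.57263057 0.30682741 0.043     ]
 [0.62679263 0.08253736 0.043     ]]
barR [[0.51929796 0.30221871 0.043     ]
 [0.57245794 0.05750176 0.043     ]]
```

Reception tubes (along rack): purple, blue, green, red, grey; all spacings come out at 50 mm, and so do the lanes. Moving over the loading rack for a closer wrist look.

Emit:
carry_out([
  [[0.3,-46.5,-18.9,0,-0.588],[0.66,-46.5,-18.9,0,-0.588],[0.66,-46.5,-18.9,0,-0.588],[0.66,-46.5,-18.9,0,-0.588],[0.66,-46.5,-18.9,0,-0.588]],
], force=10)

```text
t: 0.62
ee_pos: [0.3218, 0.3958, 0.2186]
ee_rot: [[-0.972, -0.234, -0.0], [-0.234, 0.972, -0.0], [0.0, -0.0, -1.0]]
contact_force: [-0.0, 0.1, -0.0]
grip_width: 0.0643
grip_force: 0.0
```

Emit:
carry_out([
  [[0.66,-16.6,-24.3,0,0],[0.66,-16.6,-24.3,0,0],[0.66,-16.6,-24.3,0,0],[0.66,-16.6,-24.3,0,0],[0.66,-16.6,-24.3,0,0]],
])

```text
t: 1.03
ee_pos: [0.4757, 0.2548, 0.2187]
ee_rot: [[-0.974, -0.228, 0.0], [-0.228, 0.974, 0.0], [-0.0, 0.0, -1.0]]
contact_force: [0.8, -0.1, -0.5]
grip_width: 0.0333
grip_force: 0.0
```

Emit:
carry_out([
  [[0.66,-6.0,-7.5,0,-0.025],[0.66,-6.0,-7.5,0,-0.025],[0.66,-6.0,-7.5,0,-0.025],[0.66,-6.0,-7.5,0,-0.025],[0.66,-6.0,-7.5,0,-0.025]],
])

```text
t: 1.45
ee_pos: [0.5497, 0.197, 0.2182]
ee_rot: [[-0.968, -0.251, -0.001], [-0.251, 0.968, 0.0], [0.001, 0.0, -1.0]]
contact_force: [0.6, -0.2, 0.1]
grip_width: 0.0319
grip_force: 0.0
```

```bash
python3 - <<'E'
from h import *
s=state();g=get_image('wrist');f=g['frame'];cv2.imwrite('pics/w1.png',f[...,::-1]);print(s['t'],s['ee_pos'],s['ee_rot'],g['vertical_fov'],s['grip_width'])
for c in HUE:
    for m,st,ce in blobs(mask(f,c),150): print(c,st,ce.round(1),cast([ce],.011,g,s)[0].round(4))
E
```

```text
1.45 [0.54970539 0.19702953 0.21819999] [[-9.67905141e-01 -2.51313733e-01 -1.02211280e-03]
 [-2.51313865e-01  9.67905647e-01  2.61786547e-07]
 [ 9.89242956e-04  2.57124502e-04 -9.99999478e-01]] 64.78332838899868 0.03189886549545843
red [ 380  128   47   38 1503] [401.  145.9] [0.4962 0.2815 0.011 ]
red [ 378  172   41   39 1452] [397.5 191.5] [0.5503 0.2953 0.011 ]
red [ 42 182  45  63 361] [ 68.3 208.2] [ 0.6745 -0.0964  0.011 ]
red [376 219  38  19 611] [395.  229.2] [0.5986 0.3081 0.011 ]
blue [  6  18  26  23 419] [18.2 29.2] [ 0.4808 -0.1543  0.011 ]
blue [ 339  129   41   36 1406] [358.4 146.5] [0.5095 0.2331 0.011 ]
blue [ 338  172   39   39 1370] [357.1 191.8] [0.5631 0.2473 0.011 ]
blue [338 220  36  18 470] [355.7 228.7] [0.6105 0.2594 0.011 ]
yellow [ 297  129   39   37 1390] [315.9 146.6] [0.5222 0.1846 0.011 ]
yellow [298 174  38  38 953] [316.4 191.2] [0.575  0.1987 0.011 ]
yellow [299 222  12  16 167] [304.3 230.1] [0.6288 0.1966 0.011 ]
yellow [322 223  14  15 181] [328.7 230.3] [0.6213 0.2267 0.011 ]
green [ 252  129   42   36 1394] [273.7 146.5] [0.5345 0.1365 0.011 ]
green [ 257  173   39   38 1370] [275.9 192. ] [0.5885 0.1507 0.011 ]
green [260 220  36  18 475] [276.5 228.7] [0.6359 0.1618 0.011 ]
purple [ 58  36  25  21 365] [69.8 46.4] [ 0.4843 -0.1002  0.011 ]
purple [ 205  129   48   36 1430] [231.2 146.3] [0.547  0.0879 0.011 ]
purple [ 216  173   40   38 1375] [235.4 192. ] [0.6011 0.1026 0.011 ]
purple [221 220  37  17 519] [238.  229.2] [0.649  0.1144 0.011 ]
```

View pics/w1.png

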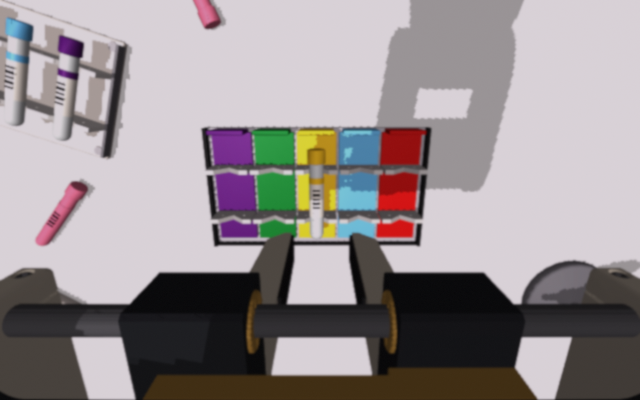

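The wrist view agrees with the top view to about 2–3 mm: lanes purple (235,192), green (276,192), blue (357,192), red (397,191), with yellow between. The tab and cap end is toward the robot. On to the reception rack.

Emit:
carry_out([
  [[0.66,12.9,-32.5,0,0.337],[0.66,12.9,-32.5,0,0.337],[0.66,12.9,-32.5,0,0.337],[0.66,12.9,-32.5,0,0.337],[0.66,12.9,-32.5,0,0.337]],
])

```text
t: 1.92
ee_pos: [0.5232, -0.0097, 0.219]
ee_rot: [[-0.997, 0.08, 0.0], [0.08, 0.997, 0.0], [-0.0, 0.0, -1.0]]
contact_force: [0.3, -0.8, 0.2]
grip_width: 0.0313
grip_force: 0.0
```

Emit:
carry_out([
  [[0.66,0.6,-14.2,0,0],[0.66,0.6,-14.2,0,0],[0.66,0.6,-14.2,0,0],[0.66,0.6,-14.2,0,0],[0.66,0.6,-14.2,0,0]],
])

```text
t: 2.33
ee_pos: [0.5062, -0.1522, 0.2188]
ee_rot: [[-0.997, 0.083, 0.0], [0.083, 0.997, -0.0], [-0.0, -0.0, -1.0]]
contact_force: [0.3, 0.0, 0.1]
grip_width: 0.0316
grip_force: 0.0
```

```bash
python3 - <<'E'
from h import *
s=state();g=get_image('wrist');f=g['frame'];cv2.imwrite('pics/w2.png',f[...,::-1]);print(s['t'],s['ee_pos'],s['ee_rot'],s['grip_width'])
for c in HUE:
    for m,st,ce in blobs(mask(f,c),20): print(c,st,ce.round(1),cast([ce],.043,g,s)[0].round(4))
E
```

```text
2.3333 [ 0.50620416 -0.15224409  0.21882105] [[-9.96509908e-01  8.34744620e-02  1.30372551e-04]
 [ 8.34743962e-02  9.96509822e-01 -4.47527889e-04]
 [-1.67274677e-04 -4.35083206e-04 -9.99999891e-01]] 0.031611581866681775
red [272   0  61  30 209] [304.  15.] [ 0.3446 -0.1544  0.043 ]
red [ 431    7   67   84 1097] [460.1  45.5] [ 0.3843 -0.0032  0.043 ]
red [241 144  18  16 270] [249.4 151.5] [ 0.471  -0.2265  0.043 ]
red [244 173  15   7  92] [251.2 176. ] [ 0.4982 -0.2286  0.043 ]
blue [623 132  17  35 359] [632.5 149.7] [0.5035 0.1881 0.043 ]
blue [333 145  16  15 235] [340.5 152. ] [ 0.4798 -0.128   0.043 ]
blue [334 174  14   6  68] [340.4 176.6] [ 0.5071 -0.13    0.043 ]
blue [636 185   4  26  78] [637.9 196.8] [0.5585 0.205  0.043 ]
yellow [ 579  140   59   46 1792] [607.1 162.9] [0.516 0.163 0.043]
yellow [583 192  53  35 956] [603.  207.7] [0.5684 0.1675 0.043 ]
yellow [588 235  33  15 208] [603.5 243.1] [0.6137 0.1759 0.043 ]
yellow [515 361  23  32 387] [526.5 375.9] [0.8073 0.1056 0.043 ]
green [287 143  16  15 217] [294.8 150.3] [ 0.4739 -0.1773  0.043 ]
green [ 538  154   52   44 1351] [560.4 174.3] [0.5247 0.1134 0.043 ]
green [290 173  13   5  64] [295.9 175. ] [ 0.5012 -0.179   0.043 ]
green [544 200  42  38 991] [565.4 219.4] [0.5794 0.1264 0.043 ]
green [551 242  37  19 220] [572.6 251.3] [0.6215 0.1408 0.043 ]
purple [379 144  16  15 230] [386.5 151. ] [ 0.4829 -0.0783  0.043 ]
purple [ 497  168   49   42 1173] [518.4 189.1] [0.5381 0.0686 0.043 ]
purple [379 174  13   5  61] [385.1 175.9] [ 0.5104 -0.0804  0.043 ]
purple [ 503  213   43   37 1055] [524.3 230.3] [0.5892 0.0803 0.043 ]
purple [511 253  38  19 330] [528.2 262.2] [0.6318 0.0893 0.043 ]
```

View pics/w2.png

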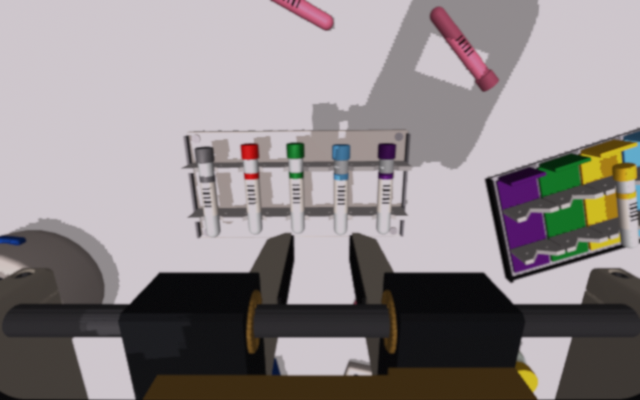

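Both views agree within 2 mm. From the mean: purple mid (0.5325,-0.0824), blue (0.529,-0.132), green (0.5235,-0.182), red (0.520,-0.231). Purple goes first.

Emit:
carry_out([
  [[0.66,-1.0,3.6,3,0],[0.66,-2.04,7.18,6,0],[0.66,-2.04,7.18,10,0],[0.66,-2.04,7.18,11.9,0],[0.66,-2.04,7.18,11.9,0]],
])

```text
t: 2.8
ee_pos: [0.5303, -0.077, 0.0952]
ee_rot: [[-0.997, 0.078, -0.008], [0.078, 0.997, 0.002], [0.008, 0.002, -1.0]]
contact_force: [-0.8, 1.5, -0.4]
grip_width: 0.0313
grip_force: 0.0
```

Emit:
carry_out([
  [[0.66,0,0,2,0],[0.66,0,0,4,0],[0.66,0,0,5,0],[0.66,0,0,5,0],[0.66,0,0,5,0]],
])

```text
t: 3.22
ee_pos: [0.5335, -0.0803, 0.0508]
ee_rot: [[-0.997, 0.081, 0.001], [0.081, 0.997, -0.0], [-0.001, -0.0, -1.0]]
contact_force: [-0.4, 0.8, 1.0]
grip_width: 0.0313
grip_force: 0.0
```

```bash
python3 - <<'E'
from h import *
s=state();g=get_image('wrist');f=g['frame'];cv2.imwrite('pics/w3.png',f[...,::-1]);print(s['t'],s['ee_pos'],s['ee_rot'],s['grip_width'])
E
```

```text
3.2167 [ 0.53353141 -0.08031237  0.05076104] [[-9.96704733e-01  8.11133267e-02  5.50450402e-04]
 [ 8.11133004e-02  9.96704885e-01 -6.99305368e-05]
 [-5.54308903e-04 -2.50512482e-05 -9.99999846e-01]] 0.03133232555285712
```

View pics/w3.png

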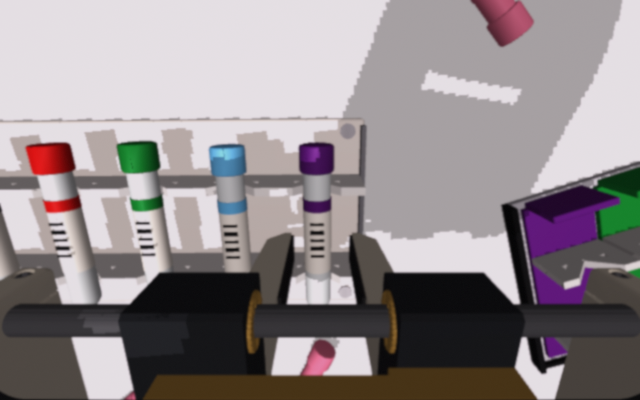

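Purple tube (316,235) sits between the fingers, about 2 mm left of centre (cap at 316,158). I correct for that, descend and grip.

Emit:
carry_out([
  [[0.66,0,-0.15,1,0],[0.66,0,-0.15,2,0],[0.66,0,-0.15,2.9,0],[0.66,0,-0.15,2.9,0],[0.66,0,-0.15,2.9,0]],
])

```text
t: 3.68
ee_pos: [0.5326, -0.0822, 0.0199]
ee_rot: [[-0.997, 0.082, -0.002], [0.082, 0.997, 0.0], [0.002, 0.0, -1.0]]
contact_force: [0.1, -0.7, 0.2]
grip_width: 0.0313
grip_force: 0.0
```

Emit:
carry_out([
  [[1,0,0,0,0],[1,0,0,0,0],[1,0,0,0,0],[1,0,0,0,0],[1,0,0,0,0]],
], force=10)

```text
t: 4.1
ee_pos: [0.5333, -0.0826, 0.0211]
ee_rot: [[-0.997, 0.082, 0.001], [0.082, 0.997, -0.001], [-0.001, -0.0, -1.0]]
contact_force: [-0.8, -4.3, 2.9]
grip_width: 0.0156
grip_force: 10.0
```

Emit:
carry_out([
  [[1,0,0,-2,0],[1,0,0,-4.5,0],[1,0,0,-7,0],[1,0,0,-8,0],[1,0,0,-8,0]],
])

```text
t: 4.52
ee_pos: [0.5342, -0.0824, 0.1027]
ee_rot: [[-0.997, 0.082, 0.004], [0.082, 0.997, -0.001], [-0.004, -0.0, -1.0]]
contact_force: [0.2, 0.9, -0.7]
grip_width: 0.0156
grip_force: 10.0
```

Emit:
carry_out([
  [[1,-1.01,3.77,0,-0.08],[1,-2.02,7.54,0,-0.16],[1,-3.03,11.3,0,-0.25],[1,-4.04,15.1,0,-0.337],[1,-5.05,18.85,0,-0.337]],
])

```text
t: 4.93
ee_pos: [0.5984, 0.1034, 0.0988]
ee_rot: [[-0.966, -0.258, -0.002], [-0.258, 0.966, -0.0], [0.002, 0.0, -1.0]]
contact_force: [0.2, -0.4, -0.2]
grip_width: 0.0153
grip_force: 10.0
```

Emit:
carry_out([
  [[1,0,0,0,0],[1,0,0,0,0],[1,0,0,0,0]],
])

```text
t: 5.18
ee_pos: [0.5979, 0.1012, 0.0991]
ee_rot: [[-0.968, -0.253, -0.002], [-0.253, 0.968, -0.0], [0.002, 0.0, -1.0]]
contact_force: [-0.0, -0.9, -1.4]
grip_width: 0.0154
grip_force: 10.0
```

```bash
python3 - <<'E'
from h import *
s=state();g=get_image('wrist');f=g['frame'];cv2.imwrite('pics/w4.png',f[...,::-1]);print(s['t'],s['ee_pos'],s['ee_rot'],s['grip_width'])
E
```

```text
5.1833 [0.59786589 0.10118713 0.09913092] [[-9.67543909e-01 -2.52693041e-01 -2.23844026e-03]
 [-2.52692911e-01  9.67546471e-01 -3.45475396e-04]
 [ 2.25309420e-03  2.31375369e-04 -9.99997435e-01]] 0.01542292115497074
```

View pics/w4.png

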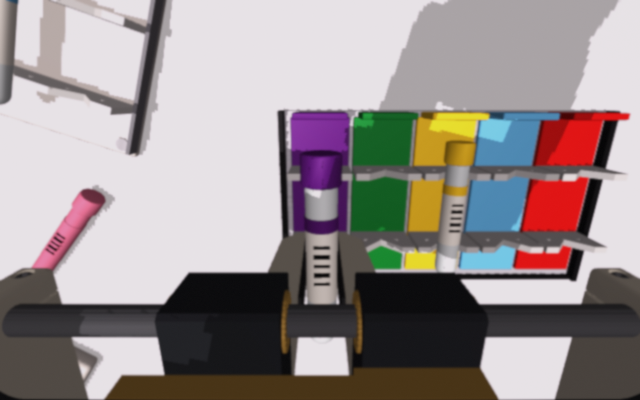

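Purple tube hangs over the purple lane, cap (320,165) at the tab end. Lowering and releasing.

Emit:
carry_out([
  [[1,-0.1,0,2,0],[1,-0.1,0,4,0],[1,-0.1,0,5.5,0],[1,-0.1,0,6.7,0],[1,-0.1,0,7.2,0]],
])

```text
t: 5.65
ee_pos: [0.5987, 0.1006, 0.0268]
ee_rot: [[-0.968, -0.251, -0.002], [-0.251, 0.968, -0.0], [0.002, 0.0, -1.0]]
contact_force: [-0.1, 0.7, -0.1]
grip_width: 0.0158
grip_force: 10.0
```

Emit:
carry_out([
  [[1,0,0,0.3,0],[1,0,0,0.5,0],[1,0,0,0.7,0],[1,0,0,0.7,0],[1,0,0,0.7,0]],
])

```text
t: 6.07
ee_pos: [0.6001, 0.1017, 0.0222]
ee_rot: [[-0.968, -0.252, 0.001], [-0.252, 0.968, 0.0], [-0.001, -0.0, -1.0]]
contact_force: [0.3, -1.3, -0.6]
grip_width: 0.0156
grip_force: 10.0
```

Emit:
carry_out([
  [[0.85,0,0,0,0],[0.8,0,0,0,0],[0.75,0,0,0,0],[0.66,0,0,0,0],[0.66,0,0,0,0]],
])

```text
t: 6.48
ee_pos: [0.5997, 0.1018, 0.0217]
ee_rot: [[-0.968, -0.253, -0.0], [-0.253, 0.968, 0.0], [0.0, 0.0, -1.0]]
contact_force: [-0.3, 0.5, 0.1]
grip_width: 0.0302
grip_force: 0.0
```

Emit:
carry_out([
  [[0.66,0,0,-1.5,0],[0.66,0,0,-4,0],[0.66,0,0,-7,0],[0.66,0,0,-8,0],[0.66,0,0,-8,0]],
])

```text
t: 6.9
ee_pos: [0.6011, 0.1019, 0.1042]
ee_rot: [[-0.968, -0.253, 0.004], [-0.253, 0.968, 0.0], [-0.004, -0.001, -1.0]]
contact_force: [-0.3, 0.0, -0.6]
grip_width: 0.0319
grip_force: 0.0
```

Emit:
carry_out([
  [[0.66,2.03,-3.34,0,0.08],[0.66,4.07,-6.68,0,0.16],[0.66,6.1,-10.02,0,0.25],[0.66,8.14,-13.36,0,0.337],[0.66,10.17,-16.7,0,0.337]],
])

```text
t: 7.32
ee_pos: [0.5419, -0.0868, 0.1001]
ee_rot: [[-0.996, 0.087, -0.002], [0.087, 0.996, 0.001], [0.002, 0.0, -1.0]]
contact_force: [-0.1, 0.1, -0.4]
grip_width: 0.0315
grip_force: 0.0
```

Emit:
carry_out([
  [[0.66,0.5,-2.4,0,0],[0.66,1.0,-4.8,0,0],[0.66,1.0,-4.8,0,0],[0.66,1.0,-4.8,0,0],[0.66,1.0,-4.8,0,0]],
])

```text
t: 7.73
ee_pos: [0.5293, -0.1319, 0.1007]
ee_rot: [[-0.997, 0.082, -0.001], [0.082, 0.997, 0.001], [0.001, 0.0, -1.0]]
contact_force: [0.7, -0.4, 0.3]
grip_width: 0.0316
grip_force: 0.0
```

```bash
python3 - <<'E'
from h import *
s=state();g=get_image('wrist');f=g['frame'];cv2.imwrite('pics/w5.png',f[...,::-1]);print(s['t'],s['ee_pos'],s['ee_rot'],s['grip_width'])
for c in ('blue','purple'):
    for m,st,ce in blobs(mask(f,c),100): print(c,st,ce.round(1),cast([ce],.043,g,s)[0].round(4))
E
```

```text
7.7333 [ 0.52927996 -0.13190993  0.10070551] [[-9.96654599e-01  8.17184827e-02 -1.30346212e-03]
 [ 8.17177524e-02  9.96655329e-01  6.04096533e-04]
 [ 1.34846832e-03  4.95559593e-04 -9.99998968e-01]] 0.03164130022725398
blue [307 136  26  24 595] [319.5 147.6] [ 0.4797 -0.128   0.043 ]
blue [310 181  21   9 171] [319.9 185.2] [ 0.5071 -0.1299  0.043 ]
purple [ 547  171   81  134 5295] [582.9 222.8] [0.5529 0.0671 0.043 ]
```

View pics/w5.png

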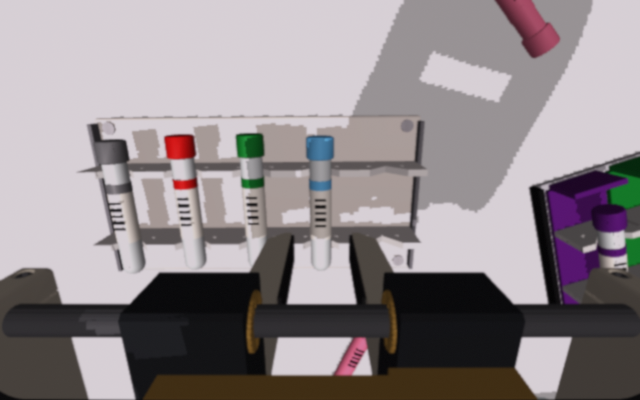

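Purple lies in its lane (608,225) and blue is centred between the fingers (320,200). Grasp blue and carry it over.

Emit:
carry_out([
  [[0.66,0,0,2,0],[0.66,0,0,4,0],[0.66,0,0,6,0],[0.66,0,0,7.5,0],[0.66,0,0,8,0]],
])

```text
t: 8.2
ee_pos: [0.5286, -0.131, 0.0193]
ee_rot: [[-0.997, 0.08, -0.003], [0.08, 0.997, 0.001], [0.003, 0.001, -1.0]]
contact_force: [-0.0, -0.1, 0.2]
grip_width: 0.0316
grip_force: 0.0
```

Emit:
carry_out([
  [[0.66,0,0,0,0],[1,0,0,0,0],[1,0,0,0,0],[1,0,0,0,0],[1,0,0,0,0]],
])

```text
t: 8.62
ee_pos: [0.5302, -0.1328, 0.0225]
ee_rot: [[-0.997, 0.081, 0.002], [0.081, 0.997, -0.001], [-0.002, -0.001, -1.0]]
contact_force: [0.2, -0.3, 2.1]
grip_width: 0.0156
grip_force: 10.0
```

Emit:
carry_out([
  [[1,0,0,0,0],[1,0,0,-2,0],[1,0,0,-5,0],[1,0,0,-8,0],[1,0,0,-8,0]],
])

```text
t: 9.03
ee_pos: [0.532, -0.1333, 0.1068]
ee_rot: [[-0.997, 0.082, 0.007], [0.082, 0.997, -0.002], [-0.007, -0.002, -1.0]]
contact_force: [0.8, -0.4, -0.3]
grip_width: 0.0154
grip_force: 10.0
```

Emit:
carry_out([
  [[1,0,3.79,0,-0.08],[1,0,7.58,0,-0.16],[1,0,11.37,0,-0.25],[1,0,15.16,0,-0.337],[1,0,18.95,0,-0.337]],
])

```text
t: 9.45
ee_pos: [0.5447, 0.058, 0.1014]
ee_rot: [[-0.966, -0.257, -0.0], [-0.257, 0.966, 0.0], [0.0, 0.0, -1.0]]
contact_force: [0.2, -1.1, -0.3]
grip_width: 0.0153
grip_force: 10.0
```

Emit:
carry_out([
  [[1,-1.26,3.58,0,0],[1,-2.53,7.16,0,0],[1,-3.79,10.74,0,0],[1,-5.06,14.3,0,0],[1,-6.32,17.9,0,0]],
])

```text
t: 9.87
ee_pos: [0.5606, 0.2473, 0.1013]
ee_rot: [[-0.968, -0.252, -0.0], [-0.252, 0.968, -0.0], [0.0, -0.0, -1.0]]
contact_force: [0.8, -0.9, -0.6]
grip_width: 0.0157
grip_force: 10.0
```

Emit:
carry_out([
  [[1,0,0,0,0],[1,0,0,0,0],[1,0,0,0,0]],
])

```text
t: 10.12
ee_pos: [0.5606, 0.245, 0.1011]
ee_rot: [[-0.968, -0.253, -0.001], [-0.253, 0.968, -0.0], [0.001, -0.0, -1.0]]
contact_force: [0.0, 0.1, -0.4]
grip_width: 0.0151
grip_force: 10.0
```

Emit:
carry_out([
  [[1,0,0,2,0],[1,0,0,4,0],[1,0,0,5.5,0],[1,0,0,6.7,0],[1,0,0,7.2,0]],
])

```text
t: 10.53
ee_pos: [0.5604, 0.244, 0.028]
ee_rot: [[-0.968, -0.251, -0.002], [-0.251, 0.968, -0.001], [0.002, -0.0, -1.0]]
contact_force: [-0.6, -0.2, 0.2]
grip_width: 0.0155
grip_force: 10.0
```

Emit:
carry_out([
  [[1,0,0,0.3,0],[1,0,0,0.5,0],[1,0,0,0.7,0],[1,0,0,0.7,0],[1,0,0,0.7,0]],
])

```text
t: 10.95
ee_pos: [0.5613, 0.2456, 0.0232]
ee_rot: [[-0.968, -0.253, 0.001], [-0.253, 0.968, 0.0], [-0.001, 0.0, -1.0]]
contact_force: [-0.2, 1.0, -0.6]
grip_width: 0.0155
grip_force: 10.0
```

Emit:
carry_out([
  [[0.85,0,0,0,0],[0.8,0,0,0,0],[0.75,0,0,0,0],[0.66,0,0,0,0],[0.66,0,0,0,0]],
])

```text
t: 11.37
ee_pos: [0.5611, 0.2455, 0.0227]
ee_rot: [[-0.968, -0.253, 0.0], [-0.253, 0.968, 0.0], [-0.0, 0.0, -1.0]]
contact_force: [-0.3, 0.2, -0.2]
grip_width: 0.0304
grip_force: 0.0
```

Emit:
carry_out([
  [[0.66,0,0,-1.5,0],[0.66,0,0,-4,0],[0.66,0,0,-7,0],[0.66,0,0,-8,0],[0.66,0,0,-8,0]],
])

```text
t: 11.78
ee_pos: [0.5623, 0.246, 0.1052]
ee_rot: [[-0.968, -0.253, 0.004], [-0.253, 0.968, 0.002], [-0.005, 0.0, -1.0]]
contact_force: [0.1, -0.5, 0.4]
grip_width: 0.0316
grip_force: 0.0
```

Emit:
carry_out([
  [[0.66,1.3,-3.63,0,0.08],[0.66,2.6,-7.26,0,0.16],[0.66,3.89,-10.9,0,0.25],[0.66,5.19,-14.5,0,0.337],[0.66,6.49,-18.16,0,0.337]],
])

```text
t: 12.2
ee_pos: [0.5428, 0.0518, 0.1011]
ee_rot: [[-0.996, 0.087, -0.002], [0.087, 0.996, -0.0], [0.002, -0.0, -1.0]]
contact_force: [1.4, 0.0, 0.2]
grip_width: 0.0317
grip_force: 0.0
```

Emit:
carry_out([
  [[0.66,0,-3.86,0,0],[0.66,0,-7.7,0,0],[0.66,0.1,-11.6,0,0],[0.66,0.1,-15.4,0,0],[0.66,0.1,-19.3,0,0]],
])

```text
t: 12.62
ee_pos: [0.5261, -0.1404, 0.1012]
ee_rot: [[-0.997, 0.082, -0.002], [0.082, 0.997, 0.001], [0.002, 0.001, -1.0]]
contact_force: [1.5, 0.7, -0.5]
grip_width: 0.0316
grip_force: 0.0
```

Emit:
carry_out([
  [[0.66,0,-2.5,0,0],[0.66,0,-4.3,0,0],[0.66,0,-4.3,0,0],[0.66,0,-4.3,0,0],[0.66,0,-4.3,0,0]],
])

```text
t: 13.03
ee_pos: [0.5234, -0.1807, 0.1017]
ee_rot: [[-0.997, 0.081, -0.001], [0.081, 0.997, 0.001], [0.001, 0.001, -1.0]]
contact_force: [0.7, 0.0, 0.2]
grip_width: 0.0313
grip_force: 0.0
```

```bash
python3 - <<'E'
from h import *
s=state();g=get_image('wrist');f=g['frame'];print(s['t'],s['ee_pos'],s['ee_rot'][0],s['grip_width'])
for c in ('green','red'):
    for m,st,ce in blobs(mask(f,c),100): print(c,st,ce.round(1),cast([ce],.043,g,s)[0].round(4))
E
```

```text
13.0333 [ 0.52340741 -0.18073479  0.10174128] [-0.996682    0.08138231 -0.00137909] 0.031268346824293004
green [306 137  25  23 558] [318.1 147.8] [ 0.474  -0.1778  0.043 ]
green [309 181  20   9 158] [318.6 185.2] [ 0.5014 -0.1797  0.043 ]
red [ 560    0   49   60 1419] [587.5  23.7] [0.4089 0.0008 0.043 ]
red [235 137  28  25 633] [248.9 148.9] [ 0.4708 -0.2269  0.043 ]
red [241 181  22  11 212] [251.5 186.2] [ 0.4982 -0.229   0.043 ]
```

Green is centred (318,148) and still where measured.

Emit:
carry_out([
  [[0.66,0,-0.1,2,0],[0.66,0,-0.1,4,0],[0.66,0,-0.1,6,0],[0.66,0,-0.1,7.5,0],[0.66,0,-0.1,8.1,0]],
])

```text
t: 13.5
ee_pos: [0.5228, -0.1811, 0.0196]
ee_rot: [[-0.997, 0.08, -0.003], [0.08, 0.997, 0.001], [0.003, 0.001, -1.0]]
contact_force: [-0.1, -0.5, -0.6]
grip_width: 0.0317
grip_force: 0.0
```

Emit:
carry_out([
  [[0.66,0,0,0,0],[1,0,0,0,0],[1,0,0,0,0],[1,0,0,0,0],[1,0,0,0,0]],
])

```text
t: 13.92
ee_pos: [0.5243, -0.1826, 0.0226]
ee_rot: [[-0.997, 0.082, 0.001], [0.082, 0.997, -0.0], [-0.001, -0.0, -1.0]]
contact_force: [0.2, 2.2, 3.3]
grip_width: 0.0153
grip_force: 10.0
```

Emit:
carry_out([
  [[1,0,0,0,0],[1,0,0,-2,0],[1,0,0,-5,0],[1,0,0,-8,0],[1,0,0,-8,0]],
])

```text
t: 14.33
ee_pos: [0.5261, -0.1839, 0.1069]
ee_rot: [[-0.997, 0.082, 0.007], [0.082, 0.997, -0.003], [-0.007, -0.003, -1.0]]
contact_force: [0.5, 0.4, 0.3]
grip_width: 0.016
grip_force: 10.0
```

Emit:
carry_out([
  [[1,-0.36,3.35,0,-0.08],[1,-0.71,6.7,0,-0.16],[1,-1.07,10.05,0,-0.25],[1,-1.42,13.4,0,-0.337],[1,-1.78,16.75,0,-0.337]],
])

```text
t: 14.75
ee_pos: [0.555, -0.0159, 0.1014]
ee_rot: [[-0.966, -0.257, -0.0], [-0.257, 0.966, -0.0], [0.0, -0.0, -1.0]]
contact_force: [0.8, -0.3, -0.0]
grip_width: 0.0157
grip_force: 10.0
```

Emit:
carry_out([
  [[1,-1.44,3.05,0,0],[1,-2.89,6.1,0,0],[1,-4.33,9.14,0,0],[1,-5.78,12.2,0,0],[1,-7.22,15.23,0,0]],
])

```text
t: 15.17
ee_pos: [0.5865, 0.1499, 0.1013]
ee_rot: [[-0.968, -0.252, -0.0], [-0.252, 0.968, -0.0], [0.0, -0.0, -1.0]]
contact_force: [0.5, -0.7, 0.4]
grip_width: 0.0155
grip_force: 10.0
```

Emit:
carry_out([
  [[1,0,0,0,0],[1,0,0,0,0],[1,0,0,0,0]],
])

```text
t: 15.42
ee_pos: [0.5862, 0.1478, 0.1012]
ee_rot: [[-0.968, -0.253, -0.001], [-0.253, 0.968, -0.0], [0.001, -0.0, -1.0]]
contact_force: [-0.2, -1.0, 0.4]
grip_width: 0.0157
grip_force: 10.0
```

```bash
python3 - <<'E'
from h import *
s=state();g=get_image('wrist');f=g['frame'];cv2.imwrite('pics/w6.png',f[...,::-1]);print(s['t'],s['ee_pos'],s['ee_rot'][0],s['grip_width'])
E
```

```text
15.4167 [0.58618534 0.14779229 0.10118542] [-9.67526574e-01 -2.52768226e-01 -7.43840454e-04] 0.01565397108833485
```

View pics/w6.png

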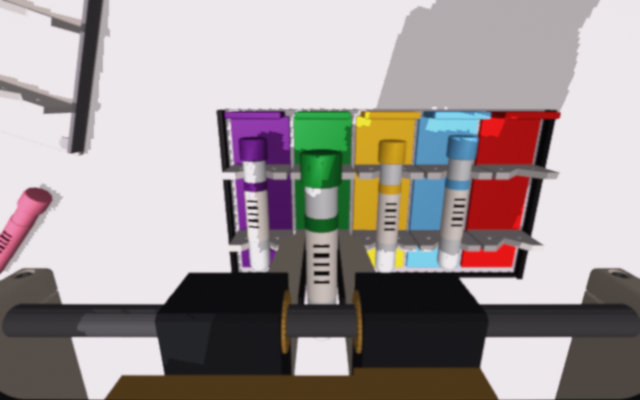

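Purple (253,200), blue (460,200) and yellow (390,205) lie seated; green hangs over the green lane. Lower it, release, then go to red.

Emit:
carry_out([
  [[1,0,0.1,2,0],[1,0,0.1,4,0],[1,0,0.1,5.5,0],[1,0,0.1,6.7,0],[1,0,0.1,7.2,0]],
])

```text
t: 15.88
ee_pos: [0.5856, 0.1481, 0.0281]
ee_rot: [[-0.968, -0.251, -0.002], [-0.251, 0.968, -0.0], [0.002, 0.0, -1.0]]
contact_force: [-0.2, 0.4, -0.4]
grip_width: 0.0154
grip_force: 10.0
```

Emit:
carry_out([
  [[1,0,0,0.3,0],[1,0,0,0.5,0],[1,0,0,0.7,0],[1,0,0,0.7,0],[1,0,0,0.7,0]],
])

```text
t: 16.3
ee_pos: [0.5867, 0.1493, 0.0232]
ee_rot: [[-0.968, -0.252, 0.001], [-0.252, 0.968, 0.0], [-0.001, -0.0, -1.0]]
contact_force: [0.4, -0.6, 0.1]
grip_width: 0.0157
grip_force: 10.0
```

Emit:
carry_out([
  [[0.85,0,0,0,0],[0.8,0,0,0,0],[0.75,0,0,0,0],[0.66,0,0,0,0],[0.66,0,0,0,0]],
])

```text
t: 16.72
ee_pos: [0.5862, 0.1494, 0.0227]
ee_rot: [[-0.968, -0.253, -0.0], [-0.253, 0.968, 0.0], [0.0, 0.0, -1.0]]
contact_force: [-0.5, -0.4, -0.2]
grip_width: 0.0304
grip_force: 0.0
```

Emit:
carry_out([
  [[0.66,0,0,-1.5,0],[0.66,0,0,-4,0],[0.66,0,0,-7,0],[0.66,0,0,-8,0],[0.66,0,0,-8,0]],
])

```text
t: 17.13
ee_pos: [0.5877, 0.1496, 0.1052]
ee_rot: [[-0.968, -0.253, 0.005], [-0.253, 0.968, 0.001], [-0.005, -0.0, -1.0]]
contact_force: [0.2, -1.0, 0.9]
grip_width: 0.0318
grip_force: 0.0
```

Emit:
carry_out([
  [[0.66,1.6,-3.51,0,0.08],[0.66,3.2,-7.02,0,0.16],[0.66,4.79,-10.54,0,0.25],[0.66,6.39,-14.05,0,0.337],[0.66,7.99,-17.56,0,0.337]],
])

```text
t: 17.55
ee_pos: [0.5519, -0.0422, 0.1011]
ee_rot: [[-0.996, 0.087, -0.002], [0.087, 0.996, 0.0], [0.002, 0.0, -1.0]]
contact_force: [1.3, -0.6, 0.1]
grip_width: 0.0314
grip_force: 0.0
```

Emit:
carry_out([
  [[0.66,0.35,-3.84,0,0],[0.66,0.69,-7.68,0,0],[0.66,1.04,-11.53,0,0],[0.66,1.38,-15.37,0,0],[0.66,1.73,-19.21,0,0]],
])

```text
t: 17.97
ee_pos: [0.5191, -0.2323, 0.1011]
ee_rot: [[-0.997, 0.082, -0.002], [0.082, 0.997, 0.001], [0.002, 0.001, -1.0]]
contact_force: [0.1, 0.2, 0.8]
grip_width: 0.0314
grip_force: 0.0
```

Emit:
carry_out([
  [[0.66,0,0,0,0],[0.66,0,0,0,0],[0.66,0,0,0,0],[0.66,0,0,0,0]],
])

```text
t: 18.3
ee_pos: [0.5203, -0.2296, 0.1019]
ee_rot: [[-0.997, 0.081, -0.001], [0.081, 0.997, 0.001], [0.001, 0.001, -1.0]]
contact_force: [0.4, 0.3, -0.0]
grip_width: 0.0317
grip_force: 0.0
```

```bash
python3 - <<'E'
from h import *
s=state();g=get_image('wrist');f=g['frame'];print(s['t'],s['ee_pos'],s['ee_rot'][0],s['grip_width'])
for m,st,ce in blobs(mask(f,'red'),100): print(st,ce.round(1),cast([ce],.043,g,s)[0].round(4))
E
```

```text
18.3 [ 0.52026163 -0.22957444  0.10186499] [-0.99675034  0.08054412 -0.00118348] 0.03167471952124537
[626   0  14  24 175] [634.6   7.8] [ 0.3987 -0.0196  0.043 ]
[304 136  27  25 638] [317.  147.6] [ 0.4707 -0.2275  0.043 ]
[306 180  23  11 214] [317.3 185.1] [ 0.4982 -0.2296  0.043 ]
[276 337  58  39 386] [302.7 357.9] [ 0.6536 -0.2555  0.043 ]
```

Emit:
carry_out([
  [[0.66,0,-0.12,2,0],[0.66,0,-0.12,4,0],[0.66,0,-0.12,6,0],[0.66,0,-0.12,7.5,0],[0.66,0,-0.12,8.1,0]],
])

```text
t: 18.77
ee_pos: [0.5196, -0.2304, 0.0196]
ee_rot: [[-0.997, 0.08, -0.003], [0.08, 0.997, 0.001], [0.003, 0.001, -1.0]]
contact_force: [-0.5, 0.0, 0.1]
grip_width: 0.0318
grip_force: 0.0
```

Emit:
carry_out([
  [[0.66,0,0,0,0],[1,0,0,0,0],[1,0,0,0,0],[1,0,0,0,0],[1,0,0,0,0]],
])

```text
t: 19.18
ee_pos: [0.5209, -0.2323, 0.0226]
ee_rot: [[-0.997, 0.081, 0.002], [0.081, 0.997, -0.001], [-0.002, -0.001, -1.0]]
contact_force: [0.1, -0.8, 2.5]
grip_width: 0.0157
grip_force: 10.0
```

Emit:
carry_out([
  [[1,0,0,0,0],[1,0,0,-2,0],[1,0,0,-5,0],[1,0,0,-8,0],[1,0,0,-8,0]],
])

```text
t: 19.6
ee_pos: [0.5226, -0.2332, 0.107]
ee_rot: [[-0.997, 0.082, 0.007], [0.082, 0.997, -0.004], [-0.007, -0.003, -1.0]]
contact_force: [0.4, -0.1, 1.7]
grip_width: 0.0153
grip_force: 10.0
```

Emit:
carry_out([
  [[1,0.1,3.51,0,-0.08],[1,0.2,7.02,0,-0.16],[1,0.29,10.5,0,-0.25],[1,0.39,14.0,0,-0.337],[1,0.49,17.54,0,-0.337]],
])

```text
t: 20.02
ee_pos: [0.5293, -0.0553, 0.1014]
ee_rot: [[-0.966, -0.257, -0.0], [-0.257, 0.966, 0.0], [0.0, 0.0, -1.0]]
contact_force: [0.6, 0.6, -0.5]
grip_width: 0.0158
grip_force: 10.0
```

Emit:
carry_out([
  [[1,-1.07,3.34,0,0],[1,-2.14,6.69,0,0],[1,-3.2,10.0,0,0],[1,-4.27,13.4,0,0],[1,-5.34,16.72,0,0]],
])

```text
t: 20.43
ee_pos: [0.5387, 0.1202, 0.1014]
ee_rot: [[-0.968, -0.252, -0.0], [-0.252, 0.968, 0.0], [0.0, 0.0, -1.0]]
contact_force: [1.5, -0.2, -0.1]
grip_width: 0.0155
grip_force: 10.0
```

Emit:
carry_out([
  [[1,-1.07,3.34,0,0],[1,-2.14,6.69,0,0],[1,-3.2,10.0,0,0],[1,-4.27,13.4,0,0],[1,-5.34,16.72,0,0]],
])

```text
t: 20.85
ee_pos: [0.5482, 0.2955, 0.1013]
ee_rot: [[-0.968, -0.253, -0.0], [-0.253, 0.968, -0.0], [0.0, -0.0, -1.0]]
contact_force: [0.2, -1.1, 0.5]
grip_width: 0.0154
grip_force: 10.0
```

Emit:
carry_out([
  [[1,0,0,0,0],[1,0,0,0,0],[1,0,0,0,0]],
])

```text
t: 21.1
ee_pos: [0.5482, 0.2933, 0.1011]
ee_rot: [[-0.968, -0.253, -0.001], [-0.253, 0.968, -0.001], [0.001, -0.0, -1.0]]
contact_force: [-0.4, -0.7, -0.1]
grip_width: 0.0157
grip_force: 10.0
```

Red is over its lane. Lower, release, then back off up and toward the robot for the final check.

Emit:
carry_out([
  [[1,0,0,2,0],[1,0,0,4,0],[1,0,0,5.5,0],[1,0,0,6.7,0],[1,0,0,7.2,0]],
])

```text
t: 21.52
ee_pos: [0.5481, 0.2923, 0.028]
ee_rot: [[-0.968, -0.251, -0.002], [-0.251, 0.968, -0.001], [0.002, -0.0, -1.0]]
contact_force: [0.6, -0.7, -1.4]
grip_width: 0.0155
grip_force: 10.0
```

Emit:
carry_out([
  [[1,0,0,0.3,0],[1,0,0,0.5,0],[1,0,0,0.7,0],[1,0,0,0.7,0],[1,0,0,0.7,0]],
])

```text
t: 21.93
ee_pos: [0.5489, 0.2938, 0.0232]
ee_rot: [[-0.968, -0.253, 0.001], [-0.253, 0.968, 0.0], [-0.001, 0.0, -1.0]]
contact_force: [-0.0, -0.8, -0.4]
grip_width: 0.0158
grip_force: 10.0
```

Emit:
carry_out([
  [[0.85,0,0,0,0],[0.8,0,0,0,0],[0.75,0,0,0,0],[0.66,0,0,0,0],[0.66,0,0,0,0]],
])

```text
t: 22.35
ee_pos: [0.5487, 0.2938, 0.0227]
ee_rot: [[-0.968, -0.253, 0.0], [-0.253, 0.968, 0.0], [-0.0, 0.0, -1.0]]
contact_force: [0.3, -0.9, 0.1]
grip_width: 0.0299
grip_force: 0.0
```

Emit:
carry_out([
  [[0.66,0,0,-1.5,0],[0.66,0,0,-4,0],[0.66,0,0,-8,0],[0.66,0,0,-12,0],[0.66,0,0,-14,0]],
])

```text
t: 22.77
ee_pos: [0.5499, 0.2943, 0.1675]
ee_rot: [[-0.968, -0.253, 0.005], [-0.253, 0.968, 0.002], [-0.005, 0.001, -1.0]]
contact_force: [0.6, -0.8, 0.8]
grip_width: 0.0314
grip_force: 0.0
```

Emit:
carry_out([
  [[0.66,1,-2,0,0],[0.66,2,-6,0,0],[0.66,2,-9,0,0],[0.66,2,-9,0,0],[0.66,2,-9,0,0]],
])

```text
t: 23.18
ee_pos: [0.5523, 0.2005, 0.1629]
ee_rot: [[-0.968, -0.25, 0.0], [-0.25, 0.968, 0.0], [-0.0, 0.0, -1.0]]
contact_force: [-0.6, 0.5, -0.0]
grip_width: 0.0315
grip_force: 0.0
```

```bash
python3 - <<'E'
from h import *
s=state();g=get_image('wrist');f=g['frame'];cv2.imwrite('pics/w7.png',f[...,::-1]);print(s['t'],s['ee_pos'],s['grip_width'])
t=get_image('top');cv2.imwrite('pics/t7.png',cv2.resize(t['frame'][100:250,140:500,::-1],(800,333)))
E
```

```text
23.1833 [0.55233872 0.20050129 0.1628944 ] 0.031528004979483396
```

View pics/w7.png

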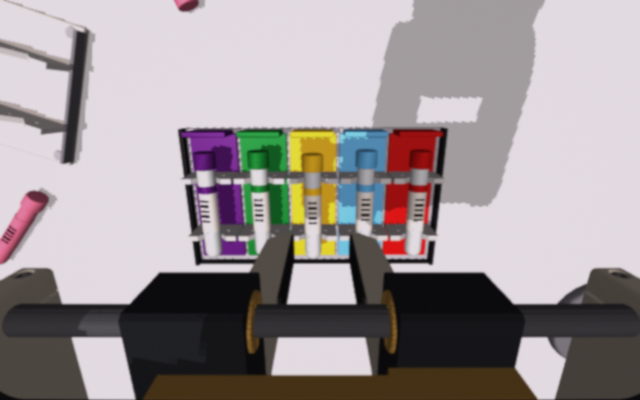

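View pics/t7.png

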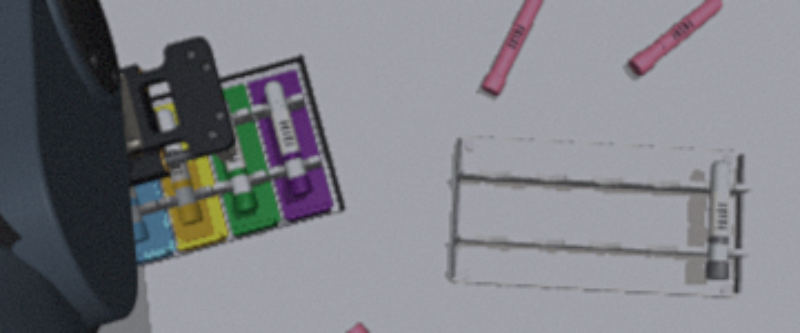

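All four tubes lie in their own lanes in the wrist view: caps purple (205,160), green (259,159), blue (367,158) and red (421,160), in line with yellow (312,161). Grey is unmoved in the reception rack, and the gripper is clear.

```bash
python3 -c "from plant import job_done;print(job_done())"
```

```text
the job is handed in; nothing more can be done
None
```

The purple, red, green and light-blue tubes each lie in the lane of their own colour with the cap at the tab. The grey and yellow tubes were left where they lay, and I handed the job in at about 23 s; no verdict was returned.

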